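# Slide a cooled circuit board off the cooling plate and lay it on the inspection stand

### The job

The green circuit board has cooled and needs inspecting, but it lies too flat on the cooling plate to be gripped there. Slide it along the plate until its near end sticks out well over the plate's front edge (the long edge nearest the robot) while the board still rests on the plate, take it by the end that sticks out, lift it clear, and lay it flat, centred and lined up lengthwise on the black-topped block of the yellow inspection stand. Leave the blue board where it is and do not let the green one fall to the bench.

Things in the scene. Friction and masses are not known exactly. Their poses are not given: they have to be found in the camera images.
- green_center (a point): Centre (half-way up) of the green bare circuit board: rigid, flat, 110 mm long (x), 50 wide (y), 3 thick (z up), 30 to 60 g. Starts flat on the cooling plate, its length within 6 degrees of square to the front edge, near end 15 to 35 mm behind it. A closed fingertip pressing 3 to 15 N drags it along; press behind its centre. Where it sticks out, pinch its long sides, 50 mm apart, from above.
- blue_center (a point): Centre of the blue circuit board, same size and axes as the green one, also on the cooling plate; it stays where it is. (A loose 45 x 45 x 20 mm finned heatsink lies there too. The two boards and the heatsink lie side by side about 95 mm apart, in any order.)
- plate_edge (a point): Middle of the front top edge of the cooling plate, a fixed aluminium slab 160 mm deep and 300 mm wide along this edge, its flat top 35 mm above the bench (z of this point). x points level inward over the plate, away from the robot, square to the edge; y runs along the edge; z up. The bench is clear for 60 mm before the edge.
- stand_top (a point): Centre of the black rubber top of the fixed inspection stand, 45 mm above the bench: a block 50 mm long (x) and 40 mm wide (y) on a yellow foot 140 mm (x) by 90 mm (y), 8 mm thick. The board lies flat on it, length along the block's x either way round, its ends sticking out 30 mm each and its sides 5 mm; fingers pass freely beside those ends.

How it is judged:
On the way, in this order (a step that is already met when the one before it is completed fails the run):
1. the green board sticks out at least 15 mm over the plate's front edge, lying flat (within 5 degrees) on the plate (x of green_center in the frame of plate_edge between -0.003 and 0.04 m and z of green_center in the frame of plate_edge between -0.003 and 0.005 m and angle between green_center's own z axis and vertical below 0.09 rad), for 0.2 s.
2. the green board is lifted at least 15 mm clear of the plate top (z of green_center in the frame of plate_edge above 0.0165 m), for 0.1 s.
At the end, for the whole second after the job is handed in: The green board rests flat (within 5 degrees) on the stand's black top, its centre within 18 mm of the block's centre and its length within 12 degrees of the block's length, either way round; the blue board is within 15 mm of where it started (horizontal distance between green_center and stand_top below 0.018 m and z of green_center in the frame of stand_top between -0.003 and 0.006 m and angle between green_center's own z axis and vertical below 0.09 rad and angle between the x axis of green_center and the x axis of stand_top, either way round below 0.21 rad and distance of blue_center from where it was at the start of the episode below 0.015 m); the robot touches nothing.
It fails at once if the blue board is moved more than 15 mm (distance of blue_center from where it was at the start of the episode above 0.015 m).
It fails at once if the green board falls to the bench (its centre drops below 25 mm) (height (world z) of green_center below 0.025 m).
It also fails if it takes over 48 s, if anything falls off the work surface, if the arm or the gripper's body presses on something with over 40 N, if the wrist force passes 120 N, or if a joint passes its speed limit or range.

### The arm

A 6-joint arm with a two-finger parallel gripper is mounted at the origin on the work surface. World frame = base frame: x ahead of the robot, y to its left, z up, the work surface at z = 0. Lengths are in m, angles in rad, forces in N, time in s.
With the tool pointing down it reaches from about 0.3 to 0.875 m from the base axis. Payload 6.4 kg.
Tool frame: the origin (TCP) lies between the finger pads; the fingertips stand 19 mm ahead of it and the grasp point (between the pads) is the TCP (ctrl.tips_ahead is the z of the fingertips in the tool frame, in m); z points along the fingers, y is the line along which they close (so a half turn about z gives the same grasp; the last joint's range is limited). The gripper opens to 85 mm and grips with 20 to 120 N. Pads are 22 mm wide; open, the fingers measure 114 mm over their backs; the gripper's body (76 mm by 85 mm) begins 54 mm behind the grasp point. The pads swing forward as they close: fully open they stand 13 mm farther back than shut.
Start: joints at [-1.514, 0.181, 1.607, -0, 1.354, -0.206], TCP at [0.149, -0.555, 0.25] pointing down, gripper open.
Joint ranges: [-2.99, 2.99], [-0.89, 2.07], [0.3, 2.58], [-1.14, 4.28], [0, 2.63], [-3.12, 3.12]. Speed limits (rad/s): [2.57, 2.57, 3.01, 3.14, 3.14, 3.14].

### API

Orientations are given as a unit quaternion [w, x, y, z].
In Python, from bench import readout, vision, ctrl gives the robot as it stands.
- The arm moves only by the tool play_rows, never from a script. Its arguments are lists of equal length, an entry for each row: "xyz": the shift along the tool's x, y, z in mm, a list of three; "rot": the turn, a rotation vector about the tool's x, y, z in rad, a list of three; "grip": the opening, from 0 (shut) to 1 (fully open). In form: {"xyz": [[x, y, z], ...], "rot": [[rx, ry, rz], ...], "grip": [grip, ...]}. A call has exactly 10 rows; each row is the pose to reach, as a shift and turn from the pose commanded when the call began, along the tool's axes at that moment; what a row does not reach only later rows make up. A row lasts 1/8 s, in which the tool goes at most 62.5 mm and 10.7 degrees, less where a joint would pass 70% of its speed; a pose out of reach is approached as far as the arm can. A call with a gripper value outside its range is refused whole. The fingers move at their own pace and stop on an object; the grip force is fixed at half the most. Time passes only in rows, so rows that repeat a pose let the fingers close, or fill a call up. It gives the time, the measured TCP pose, the force, the opening and the grip force at its end, in the units of the state.
- readout.get_obs(): the state, without advancing time (a new reading comes with each control period).
- vision.camera(name): name is "scene" or "top" or "wrist"; returns a dict with "color" (384x512x3 uint8, red, green, blue), "depth" (384x512 float32, m along the optical axis (not along the pixel's ray), 0 where there is no reading), "camera_matrix" (3x3 intrinsics, pixels), "extrinsics" (4x4, takes a point from camera to world coordinates); the wrist camera has in their place "hand_eye" (4x4, takes a point from camera to tool coordinates, whose origin is the TCP and whose axes are the flange's). Camera axes: x right, y down, z forward; pixel columns grow to the right and rows downward; lengths in m; the calibration is good to about 2 mm. The wrist camera is an equidistant fisheye: a pixel r from the principal point sees the ray r / f radians off the axis. A picture is of the moment at which its call begins: read the wrist's pose just before it.
- ctrl.hand_in(): hands the job in; it is judged then, once.
The state is a dict: "time_s": time; "q": joint angles; "dq": joint speeds; "joint_efforts": joint torques, N m; "eef_pos": TCP position; "eef_rot": TCP orientation; "wrist_force": force on the tool from outside, world axes, zero at the start; "torque": the same for the moment, N m; "opening": opening from 0.0 (shut) to 1.0 (fully open); "grasp_force": force on a finger pad.
Only numpy, scipy, OpenCV 4.12 (cv2) and the standard library are available. Lean on these libraries where they do the work, as an engineer would, in place of code of your own. Each camera call takes 0.05 s, during which the arm holds its last target. There are 200 camera calls.

## Working session

There is one attempt and no reset: what is moved stays moved. The work goes in short steps, Python scripts to look and compute and a tool call to move; the robot and the scene stay as the last step left them, time stands still between calls to the robot, and variables do not carry over. Pictures are saved under pics/ and viewed, at most 10 in all, crops included, and the job is handed in when it is done.

Besides the shell and the picture viewer there is one more tool, called after "Request:" as a command line: name --argument value ..., lists and objects as JSON in quotes. play_rows: Moves the arm, as the interface text tells. Its arguments: {"type":"object","properties":{"xyz":{"type":"array","items":{"type":"array","items":{"type":"number"}}},"rot":{"type":"array","items":{"type":"array","items":{"type":"number"}}},"grip":{"type":"array","items":{"type":"number"}}},"required":["xyz","rot","grip"]}

```bash
mkdir -p pics; ls; python3 - <<'E'
from bench import readout, vision, ctrl
import cv2,numpy as np
for n in ("top","scene"):
    c=vision.camera(n); cv2.imwrite(f"pics/{n}0.png",c["color"][:,:,::-1]); np.savez(f"pics/{n}0.npz",**c)
o=readout.get_obs(); print(o["time_s"],o["eef_pos"],o["eef_rot"],o["wrist_force"],ctrl.tips_ahead)
E
```

```text
pics
0.1 [ 0.14937539 -0.55477048  0.24945865] [-8.03551337e-04  9.91377596e-01  1.31033634e-01  5.99457190e-05] [ 0.11940291 -0.7192324   0.14869496] 0.019
```

View pics/top0.png

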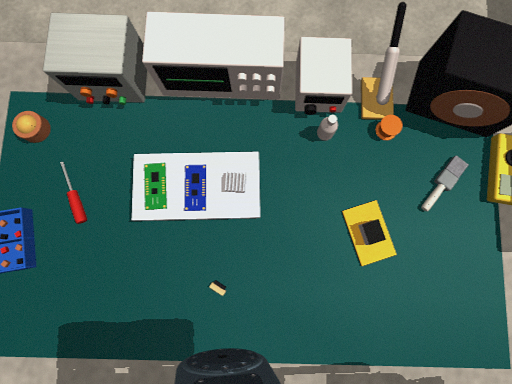

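View pics/scene0.png

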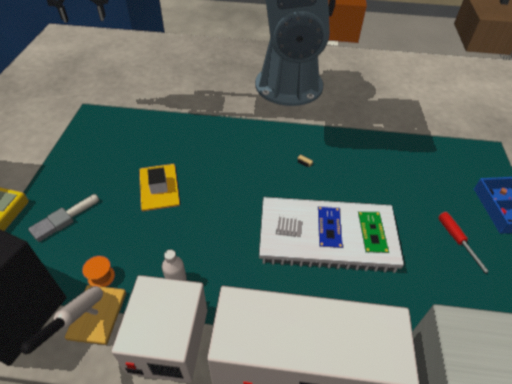

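The top view shows the plate with its front edge at about (132,219)–(260,217), the green board at (155,186), the blue at (195,188), the heatsink at (233,182), and the stand at (370,233). Next I'll segment these and convert them to world coordinates.

```bash
cat > h.py <<'E'
import cv2,numpy as np
def cloud(c):
    d=c["depth"];K=c["camera_matrix"];v,u=np.indices(d.shape)
    P=np.stack([(u-K[0,2])/K[0,0]*d,(v-K[1,2])/K[1,1]*d,d],-1)
    return P@c["extrinsics"][:3,:3].T+c["extrinsics"][:3,3]
def rect(P,m):
    n,l,s,_=cv2.connectedComponentsWithStats(m.astype(np.uint8)*255); k=1+s[1:,4].argmax(); m=l==k
    (c,w,a)=cv2.minAreaRect((P[m][:,:2]*1000).astype(np.float32))
    return m.sum(),np.round(c,1),np.round(w,1),round(a,2),np.round(np.median(P[m][:,2]),4)
def masks(c,P):
    hsv=cv2.cvtColor(c["color"],cv2.COLOR_RGB2HSV);H,S,V=[hsv[...,i].astype(int) for i in range(3)]
    z=P[...,2];x=P[...,0];y=P[...,1];ok=(c["depth"]>0)
    ws=ok&(z<.09)
    return dict(green=ws&(z>.02)&(H>45)&(H<75)&(S>120),blue=ws&(z>.02)&(H>100)&(H<130)&(S>120),
     plate=ws&(z>.025)&(z<.045),yellow=ws&(z<.02)&(H>18)&(H<32)&(S>150),block=ws&(z>.036)&(z<.055)&(V<70))
E
python3 - <<'E'
from h import *
for n in("top","scene"):
    c=np.load(f"pics/{n}0.npz");P=cloud(c);M=masks(c,P)
    lo,hi=((100,140),(420,280)) if n=="top" else ((120,120),(420,275))
    for k,m in M.items():
        w=np.zeros_like(m);w[lo[1]:hi[1],lo[0]:hi[0]]=1
        if (m&w).any(): print(n,k,*rect(P,m&w))
E
```

```text
top green 756 [587.5 221.8] [109.2  48.5] 4.77 0.0379
top blue 745 [587.1 127.9] [109.4  48.1] 3.28 0.0379
top plate 8207 [593.6 127.8] [161.  300.5] 2.97 0.0354
top yellow 1633 [ 495.1 -293.2] [139.1  93.4] 19.28 0.0076
top block 369 [ 494.5 -291.4] [48.4 40. ] 19.59 0.0446
scene green 646 [589.1 219.4] [106.4  47.8] 6.1 0.0389
scene blue 596 [589.  125.3] [106.3  46.5] 2.05 0.039
scene plate 8062 [592.7 124.2] [164.1 300.8] 2.81 0.0364
scene yellow 1115 [ 495.1 -295.2] [142.7  91.6] 19.25 0.009
scene block 219 [ 497.  -294.1] [47.7 37.6] 22.01 0.0462
```

```bash
cat >> h.py <<'E'
def go(x,y,z,yaw,cur=None):
    "shift (mm) and turn to bring the TCP to x,y,z (mm), tool down, tool x at yaw (deg)"
    from bench import readout
    from scipy.spatial.transform import Rotation as R
    o=readout.get_obs(); q=o["eef_rot"]; A=R.from_quat(np.r_[q[1:],q[0]])
    a=np.radians(yaw); T=R.from_matrix(np.array([[np.cos(a),np.sin(a),0],[np.sin(a),-np.cos(a),0],[0,0,-1]]))
    print(np.round(A.inv().apply(np.array([x,y,z])-1000*o["eef_pos"]),1),np.round((A.inv()*T).as_rotvec(),3),"F",np.round(o["wrist_force"],2),"t",o["time_s"])
E
python3 -c "
from h import *
go(606,222,150,4.8)"
```

```text
[ 642.7 -631.3  100.7] [-0.002 -0.     0.179] F [ 0.12 -0.72  0.15] t 0.1
```

Request:
play_rows --xyz '[[20, -20, 0], [60, -59, 0], [100, -98, 0], [140, -137, 0], [180, -177, 0], [220, -216, 0], [260, -255, 0], [300, -295, 0], [340, -334, 0], [380, -373, 0]]' --rot '[[0, 0, 0.01], [0, 0, 0.03], [0, 0, 0.05], [0, 0, 0.07], [0, 0, 0.09], [0, 0, 0.11], [0, 0, 0.13], [0, 0, 0.15], [0, 0, 0.17], [-0.002, 0, 0.179]]' --grip '[0, 0, 0, 0, 0, 0, 0, 0, 0, 0]'

```text
time_s: 1.35
eef_pos: [0.42, -0.0946, 0.2503]
eef_rot: [0.001, 0.999, 0.042, 0.0]
wrist_force: [0.3, -0.6, -0.1]
opening: 0.001
grasp_force: 0.0
```

```bash
python3 -c "
from h import *
go(606,222,100,4.8)"
```

```text
[ 211.6 -300.4  149.7] [ 0.002 -0.    -0.001] F [ 0.27 -0.62 -0.14] t 1.35
```

Request:
play_rows --xyz '[[35, -50, 0], [70, -100, 10], [105, -150, 40], [141, -200, 70], [176, -250, 100], [200, -285, 130], [211, -299, 145], [211, -299, 150], [211, -299, 150], [211, -299, 150]]' --rot '[[0, 0, 0], [0, 0, 0], [0, 0, 0], [0, 0, 0], [0, 0, 0], [0, 0, 0], [0, 0, 0], [0, 0, 0], [0, 0, 0], [0, 0, 0]]' --grip '[0, 0, 0, 0, 0, 0, 0, 0, 0, 0]'

```text
time_s: 2.6
eef_pos: [0.6051, 0.218, 0.1009]
eef_rot: [0.001, 0.999, 0.041, 0.001]
wrist_force: [1.1, -0.2, -0.2]
opening: 0.0
grasp_force: 0.0
```

```bash
python3 - <<'E'
from h import *
go(606,222,57,4.8)
from bench import vision
c=vision.camera("wrist"); cv2.imwrite("pics/w1.png",c["color"][:,:,::-1]); print(c["hand_eye"].round(3),c["camera_matrix"])
E
```

```text
[ 1.2 -4.  43.9] [ 0.002 -0.002 -0.001] F [ 1.07 -0.18 -0.19] t 2.6
[[-0.001 -0.957 -0.291  0.075]
 [ 1.    -0.001  0.    -0.001]
 [-0.    -0.291  0.957 -0.123]
 [ 0.     0.     0.     1.   ]] [[297.31863964   0.         254.11301623]
 [  0.         297.31863964 192.02478855]
 [  0.           0.           1.        ]]
```

View pics/w1.png

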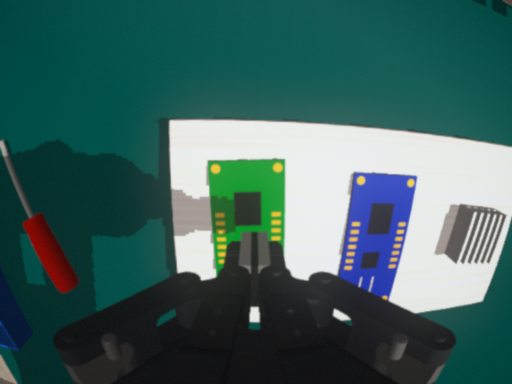

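The wrist view shows the closed fingertip at (255,235) and the board spanning columns 210–285 with its far end at row 158. The tip sits about 4 mm right of the board's centreline and behind its centre, which agrees with the pose. I'll correct that and descend.

Request:
play_rows --xyz '[[0, -2, 8], [1, -4, 16], [1, -4, 24], [1, -4, 32], [1, -4, 37], [1, -4, 40], [1, -4, 41], [1, -4, 42], [1, -4, 43], [1, -4, 43]]' --rot '[[0, 0, 0], [0, 0, 0], [0, 0, 0], [0, 0, 0], [0, 0, 0], [0, 0, 0], [0, 0, 0], [0, 0, 0], [0, 0, 0], [0, 0, 0]]' --grip '[0, 0, 0, 0, 0, 0, 0, 0, 0, 0]'

```text
time_s: 3.9
eef_pos: [0.6056, 0.223, 0.0571]
eef_rot: [0.001, 0.999, 0.042, 0.0]
wrist_force: [-0.6, -0.0, 1.5]
opening: -0.001
grasp_force: 0.9
```

Request:
play_rows --xyz '[[0, 0, 0.3], [0, 0, 0.5], [0, 0, 0.5], [0, 0, 0.5], [0, 0, 0.5], [0, 0, 0.5], [0, 0, 0.5], [0, 0, 0.5], [0, 0, 0.5], [0, 0, 0.5]]' --rot '[[0, 0, 0], [0, 0, 0], [0, 0, 0], [0, 0, 0], [0, 0, 0], [0, 0, 0], [0, 0, 0], [0, 0, 0], [0, 0, 0], [0, 0, 0]]' --grip '[0, 0, 0, 0, 0, 0, 0, 0, 0, 0]'

```text
time_s: 5.15
eef_pos: [0.6056, 0.223, 0.0571]
eef_rot: [0.001, 0.999, 0.042, 0.0]
wrist_force: [-2.4, -0.7, 6.3]
opening: -0.001
grasp_force: 3.1
```

Request:
play_rows --xyz '[[0, 0, 0.3], [-2, 0, 0.3], [-5, 0, 0.3], [-9, 0, 0.3], [-13, 0, 0.3], [-17, 0, 0.3], [-21, 0, 0.3], [-25, 0, 0.3], [-28, 0, 0.3], [-30, 0, 0.3]]' --rot '[[0, 0, 0], [0, 0, 0], [0, 0, 0], [0, 0, 0], [0, 0, 0], [0, 0, 0], [0, 0, 0], [0, 0, 0], [0, 0, 0], [0, 0, 0]]' --grip '[0, 0, 0, 0, 0, 0, 0, 0, 0, 0]'

```text
time_s: 6.4
eef_pos: [0.577, 0.2206, 0.0571]
eef_rot: [0.001, 0.999, 0.042, 0.002]
wrist_force: [3.4, -0.3, 6.4]
opening: -0.001
grasp_force: 2.8
```

```bash
cat > look.py <<'E'
from h import *
import sys
from bench import vision
c=vision.camera("top");P=cloud(c);M=masks(c,P);cv2.imwrite(f"pics/{sys.argv[1]}.png",cv2.resize(c["color"][130:290,100:420,::-1],None,fx=2,fy=2))
for k in("green","blue"):
    w=np.zeros_like(M[k]);w[140:285,100:420]=1
    if (M[k]&w).any(): print(k,*rect(P,M[k]&w))
E
python3 look.py t1
```

```text
green 486 [539.4 217.1] [69.2 51.4] 6.12 0.0379
blue 742 [587.  127.6] [109.3  48.1] 3.34 0.0378
```

Request:
play_rows --xyz '[[-2, 0, 0], [-5, 0, 0], [-9, 0, 0], [-13, 0, 0], [-17, 0, 0], [-21, 0, 0], [-25, 0, 0], [-29, 0, 0], [-32, 0, 0], [-33, 0, 0]]' --rot '[[0, 0, 0], [0, 0, 0], [0, 0, 0], [0, 0, 0], [0, 0, 0], [0, 0, 0], [0, 0, 0], [0, 0, 0], [0, 0, 0], [0, 0, 0]]' --grip '[0, 0, 0, 0, 0, 0, 0, 0, 0, 0]'

```text
time_s: 7.7
eef_pos: [0.5441, 0.2178, 0.0571]
eef_rot: [0.001, 0.999, 0.042, 0.002]
wrist_force: [3.1, 0.3, 5.9]
opening: -0.001
grasp_force: 2.7
```

Request:
play_rows --xyz '[[0, 0, -2], [0, 0, -8], [0, 0, -18], [0, 0, -30], [0, 0, -45], [60, 0, -60], [110, 0, -60], [150, 0, -60], [160, 0, -60], [160, 0, -60]]' --rot '[[0, 0, 0], [0, 0, 0], [0, 0, 0], [0, 0, 0], [0, 0, 0], [0, 0, 0], [0, 0, 0], [0, 0, 0], [0, 0, 0], [0, 0, 0]]' --grip '[0, 0, 0, 0, 0, 0, 0, 0, 0, 0]'

```text
time_s: 8.95
eef_pos: [0.7019, 0.2311, 0.116]
eef_rot: [0.001, 0.999, 0.042, -0.0]
wrist_force: [-1.4, -0.6, -0.5]
opening: -0.001
grasp_force: 0.0
```

```bash
python3 look.py t2
```

```text
green 790 [525.9 217. ] [108.3  49.7] 5.34 0.0379
blue 742 [587.  127.7] [109.   48.1] 3.27 0.0378
```

View pics/t2.png

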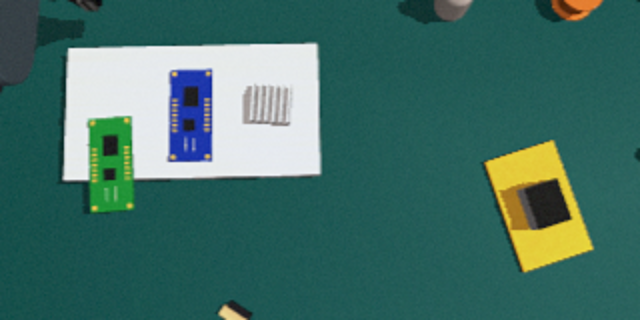

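The board is at (526,217), yaw 5.3°, sticking out about 37 mm with all three objects well apart (in the crop: green at (110,164), front edge at row ~180, blue at (190,115)). Next I'll move over the overhang with the gripper open.

```bash
python3 -c "
from h import *
go(489,213.6,90,5.3)"
```

```text
[-212.8   -0.3   26.1] [ 0.002  0.001 -0.009] F [-0.42 -0.38  0.49] t 9.0
```

Request:
play_rows --xyz '[[-20, 0, 0], [-60, 0, 0], [-100, 0, 0], [-140, 0, 0], [-180, 0, 0], [-205, 0, 8], [-213, 0, 18], [-213, 0, 26], [-213, 0, 26], [-213, 0, 26]]' --rot '[[0, 0, 0], [0, 0, 0], [0, 0, 0], [0, 0, 0], [0, 0, -0.005], [0, 0, -0.01], [0, 0, -0.01], [0, 0, -0.01], [0, 0, -0.01], [0, 0, -0.01]]' --grip '[1, 1, 1, 1, 1, 1, 1, 1, 1, 1]'

```text
time_s: 10.25
eef_pos: [0.4907, 0.2133, 0.09]
eef_rot: [0.001, 0.999, 0.047, 0.0]
wrist_force: [-1.0, -0.4, -0.3]
opening: 0.997
grasp_force: 0.0
```

```bash
python3 - <<'E'
from h import *
go(489,213.6,33,5.3)
from bench import vision
c=vision.camera("wrist"); cv2.imwrite("pics/w2.png",c["color"][:,:,::-1])
E
```

```text
[-1.7 -0.6 57. ] [ 0.002 -0.001  0.001] F [-0.96 -0.39 -0.32] t 10.25
```

View pics/w2.png

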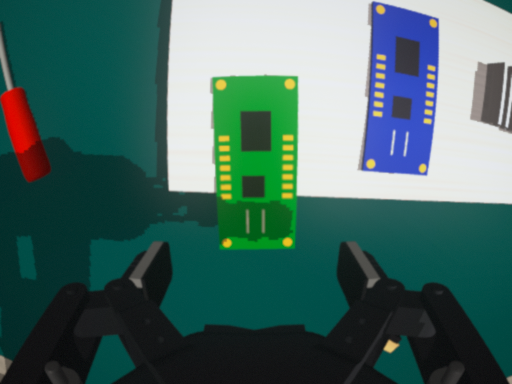

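The wrist view shows the fingers at columns 165 and 345 straddling the board end (columns 220–297, near end at row 247, plate edge at about row 193), so it is centred. I'll descend and grip.

Request:
play_rows --xyz '[[-1, -0.5, 5], [-2, -0.5, 14], [-2, -0.5, 24], [-2, -0.5, 34], [-2, -0.5, 44], [-2, -0.5, 51], [-2, -0.5, 55], [-2, -0.5, 56], [-2, -0.5, 56], [-2, -0.5, 56]]' --rot '[[0, 0, 0], [0, 0, 0], [0, 0, 0], [0, 0, 0], [0, 0, 0], [0, 0, 0], [0, 0, 0], [0, 0, 0], [0, 0, 0], [0, 0, 0]]' --grip '[1, 1, 1, 1, 1, 1, 1, 1, 1, 1]'

```text
time_s: 11.55
eef_pos: [0.4881, 0.2136, 0.0343]
eef_rot: [0.001, 0.999, 0.047, 0.0]
wrist_force: [-0.3, -0.3, 0.1]
opening: 1.0
grasp_force: 0.0
```

Request:
play_rows --xyz '[[0, 0, 0], [0, 0, 0], [0, 0, 0], [0, 0, 0], [0, 0, 0], [0, 0, 0], [0, 0, 0], [0, 0, 0], [0, 0, 0], [0, 0, 0]]' --rot '[[0, 0, 0], [0, 0, 0], [0, 0, 0], [0, 0, 0], [0, 0, 0], [0, 0, 0], [0, 0, 0], [0, 0, 0], [0, 0, 0], [0, 0, 0]]' --grip '[0.5, 0.4, 0.4, 0.4, 0.4, 0.4, 0.4, 0.4, 0.4, 0.4]'

```text
time_s: 12.8
eef_pos: [0.4878, 0.2135, 0.034]
eef_rot: [0.001, 0.999, 0.047, 0.0]
wrist_force: [-1.6, -0.6, 5.2]
opening: 0.563
grasp_force: 60.9
```

Request:
play_rows --xyz '[[0, 0, -2], [0, 0, -6], [0, 0, -14], [0, 0, -24], [0, 0, -36], [0, 0, -48], [0, 0, -60], [0, 0, -68], [0, 0, -70], [0, 0, -70]]' --rot '[[0, 0, 0], [0, 0, 0], [0, 0, 0], [0, 0, 0], [0, 0, 0], [0, 0, 0], [0, 0, 0], [0, 0, 0], [0, 0, 0], [0, 0, 0]]' --grip '[0.4, 0.4, 0.4, 0.4, 0.4, 0.4, 0.4, 0.4, 0.4, 0.4]'

```text
time_s: 14.05
eef_pos: [0.4877, 0.2136, 0.1038]
eef_rot: [0.001, 0.999, 0.047, 0.0]
wrist_force: [0.2, -0.4, -0.2]
opening: 0.558
grasp_force: 61.6
```

```bash
cat > held.py <<'E'
from h import *
from bench import vision,readout
for n in("top","scene"):
    c=vision.camera(n);P=cloud(c);hsv=cv2.cvtColor(c["color"],cv2.COLOR_RGB2HSV).astype(int)
    m=(hsv[...,0]>45)&(hsv[...,0]<75)&(hsv[...,1]>120)&(P[...,2]>.05)&(P[...,2]<.25)&(c["depth"]>0)&(P[...,0]>.35)&(P[...,0]<.75)
    k,l,s,_=cv2.connectedComponentsWithStats(m.astype(np.uint8)*255)
    m=cv2.erode((l==1+s[1:,4].argmax()).astype(np.uint8),np.ones((3,3)))>0;Q=P[m]
    g=np.linalg.lstsq(np.c_[Q,np.ones(len(Q))][:,[0,1,3]],Q[:,2],rcond=None)[0]
    print(n,rect(P,l==1+s[1:,4].argmax()),"slope x,y",g[:2].round(3))
E
python3 held.py; python3 -c "
from h import *
go(0,0,0,5.3)"
```

```text
top (np.int64(531), array([538. , 215.9]), array([86.7, 51.8]), 11.8, np.float64(0.1068)) slope x,y [-0.003 -0.015]
scene (np.int64(657), array([527.1, 215.3]), array([109.6,  51. ]), 2.91, np.float64(0.1078)) slope x,y [-0.005  0.003]
[-505.2  166.8  104.2] [0.002 0.001 0.001] F [0.52 0.65 0.87] t 14.15
```

```bash
python3 -c "
from h import *
go(458.4,-305.2,130,19.4)"
```

```text
[-77.5 513.8 -25.4] [ 0.002  0.001 -0.245] F [0.52 0.65 0.87] t 14.15
```

Request:
play_rows --xyz '[[0, 5, -20], [-3, 20, -26], [-8, 50, -26], [-13, 85, -26], [-18, 120, -26], [-23, 155, -26], [-28, 190, -26], [-34, 225, -26], [-39, 260, -26], [-44, 295, -26]]' --rot '[[0, 0, 0], [0, 0, -0.01], [0, 0, -0.03], [0, 0, -0.05], [0, 0, -0.07], [0, 0, -0.09], [0, 0, -0.11], [0, 0, -0.13], [0, 0, -0.15], [0, 0, -0.17]]' --grip '[0.4, 0.4, 0.4, 0.4, 0.4, 0.4, 0.4, 0.4, 0.4, 0.4]'

```text
time_s: 15.4
eef_pos: [0.4711, -0.0852, 0.1301]
eef_rot: [0.001, 0.991, 0.132, -0.0]
wrist_force: [0.1, 0.3, -0.1]
opening: 0.559
grasp_force: 61.7
```

```bash
python3 -c "
from h import *
go(458.4,-305.2,110,19.4)"
```

```text
[-69.8 209.   20.4] [ 0.001  0.001 -0.074] F [ 0.14  0.26 -0.07] t 15.4
```

Request:
play_rows --xyz '[[-12, 35, 0], [-23, 70, 0], [-35, 105, 0], [-47, 140, 5], [-57, 172, 10], [-65, 195, 15], [-69, 207, 19], [-70, 209, 20], [-70, 209, 20], [-70, 209, 20]]' --rot '[[0, 0, -0.01], [0, 0, -0.03], [0, 0, -0.05], [0, 0, -0.07], [0, 0, -0.074], [0, 0, -0.074], [0, 0, -0.074], [0, 0, -0.074], [0, 0, -0.074], [0, 0, -0.074]]' --grip '[0.4, 0.4, 0.4, 0.4, 0.4, 0.4, 0.4, 0.4, 0.4, 0.4]'

```text
time_s: 16.65
eef_pos: [0.4587, -0.3033, 0.1111]
eef_rot: [0.001, 0.986, 0.169, 0.0]
wrist_force: [0.6, 0.1, -0.6]
opening: 0.561
grasp_force: 61.7
```

```bash
python3 held.py; python3 -c "
from h import *
go(458.4,-305.2,45,19.4)"; python3 look.py t3
```

```text
top (np.int64(687), array([ 507.3, -282.4]), array([85.7, 55.2]), 15.63, np.float64(0.1138)) slope x,y [-0.008  0.002]
scene (np.int64(594), array([ 496.1, -291.9]), array([115.5,  49.9]), 17.13, np.float64(0.1153)) slope x,y [-0.003 -0.004]
[-0.9  1.3 66.2] [0.002 0.    0.   ] F [-0.09  0.15 -0.35] t 16.75
blue 743 [587.  127.9] [108.7  48.3] 3.37 0.0379
```

View pics/t3.png

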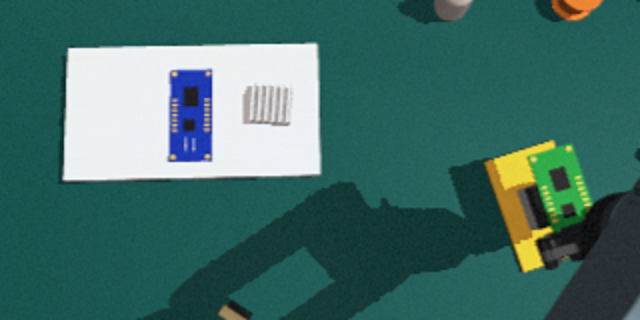

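The board is held level over the stand (crop: board at (560,185), block behind it at (535,205)). By the scene camera it is within about 2 mm of the block centre. Next I'll lower it.

Request:
play_rows --xyz '[[0, 1, 6], [-1, 1, 16], [-1, 1, 28], [-1, 1, 40], [-1, 1, 50], [-1, 1, 57], [-1, 1, 61], [-1, 1, 63], [-1, 1, 64], [-1, 1, 64]]' --rot '[[0, 0, 0], [0, 0, 0], [0, 0, 0], [0, 0, 0], [0, 0, 0], [0, 0, 0], [0, 0, 0], [0, 0, 0], [0, 0, 0], [0, 0, 0]]' --grip '[0.4, 0.4, 0.4, 0.4, 0.4, 0.4, 0.4, 0.4, 0.4, 0.4]'

```text
time_s: 18.05
eef_pos: [0.458, -0.3057, 0.0471]
eef_rot: [0.001, 0.986, 0.168, 0.0]
wrist_force: [-0.3, 0.7, 0.5]
opening: 0.563
grasp_force: 61.7
```

Request:
play_rows --xyz '[[0, 0, 0.4], [0, 0, 0.8], [0, 0, 1.2], [0, 0, 1.6], [0, 0, 2], [0, 0, 2], [0, 0, 2], [0, 0, 2], [0, 0, 2], [0, 0, 2]]' --rot '[[0, 0, 0], [0, 0, 0], [0, 0, 0], [0, 0, 0], [0, 0, 0], [0, 0, 0], [0, 0, 0], [0, 0, 0], [0, 0, 0], [0, 0, 0]]' --grip '[0.4, 0.4, 0.4, 0.4, 0.4, 0.4, 0.4, 0.4, 0.4, 0.4]'

```text
time_s: 19.3
eef_pos: [0.4579, -0.3056, 0.0449]
eef_rot: [0.001, 0.986, 0.168, -0.0]
wrist_force: [0.2, 1.1, -0.4]
opening: 0.56
grasp_force: 61.7
```

Request:
play_rows --xyz '[[0, 0, 0.3], [0, 0, 0.6], [0, 0, 0.8], [0, 0, 1], [0, 0, 1], [0, 0, 1], [0, 0, 1], [0, 0, 1], [0, 0, 1], [0, 0, 1]]' --rot '[[0, 0, 0], [0, 0, 0], [0, 0, 0], [0, 0, 0], [0, 0, 0], [0, 0, 0], [0, 0, 0], [0, 0, 0], [0, 0, 0], [0, 0, 0]]' --grip '[0.4, 0.4, 0.4, 0.4, 0.4, 0.4, 0.4, 0.4, 0.4, 0.4]'

```text
time_s: 20.55
eef_pos: [0.4579, -0.3056, 0.0443]
eef_rot: [0.001, 0.986, 0.168, -0.0]
wrist_force: [-2.0, 1.8, 5.8]
opening: 0.561
grasp_force: 62.1
```

Contact is at about 6 N, so I'll release and retreat.

Request:
play_rows --xyz '[[0, 0, -0.3], [0, 0, -0.3], [0, 0, -0.3], [0, 0, -0.3], [0, 0, -0.3], [0, 0, -0.3], [0, 0, -0.3], [0, 0, -0.3], [0, 0, -0.3], [0, 0, -0.3]]' --rot '[[0, 0, 0], [0, 0, 0], [0, 0, 0], [0, 0, 0], [0, 0, 0], [0, 0, 0], [0, 0, 0], [0, 0, 0], [0, 0, 0], [0, 0, 0]]' --grip '[0.55, 0.65, 0.75, 0.85, 0.95, 1, 1, 1, 1, 1]'

```text
time_s: 21.8
eef_pos: [0.4579, -0.3056, 0.0442]
eef_rot: [0.001, 0.986, 0.168, 0.0]
wrist_force: [0.3, 0.2, -0.5]
opening: 1.0
grasp_force: 0.0
```

Request:
play_rows --xyz '[[0, 0, -3], [0, 0, -9], [0, 0, -18], [0, 0, -30], [0, 0, -45], [0, 0, -60], [-20, 0, -80], [-60, 0, -100], [-90, 0, -110], [-90, 0, -110]]' --rot '[[0, 0, 0], [0, 0, 0], [0, 0, 0], [0, 0, 0], [0, 0, 0], [0, 0, 0], [0, 0, 0], [0, 0, 0], [0, 0, 0], [0, 0, 0]]' --grip '[1, 1, 1, 1, 1, 1, 1, 1, 1, 1]'

```text
time_s: 23.05
eef_pos: [0.3722, -0.3364, 0.1561]
eef_rot: [0.002, 0.986, 0.167, 0.0]
wrist_force: [-0.3, 0.5, -0.5]
opening: 1.001
grasp_force: 0.0
```

```bash
python3 look.py t4; python3 - <<'E'
from h import *
from bench import vision
c=vision.camera("scene");P=cloud(c);m=masks(c,P)["green"];m[:,:100]=0;m[275:]=0;print(rect(P,m))
E
```

```text
green 827 [ 494.8 -291. ] [109.7  51.2] 16.82 0.0476
blue 744 [586.8 127.8] [108.9  48.1] 3.51 0.0378
(np.int64(505), array([ 495. , -294.5]), array([113.4,  47.3]), 17.0, np.float64(0.049))
```

View pics/t4.png

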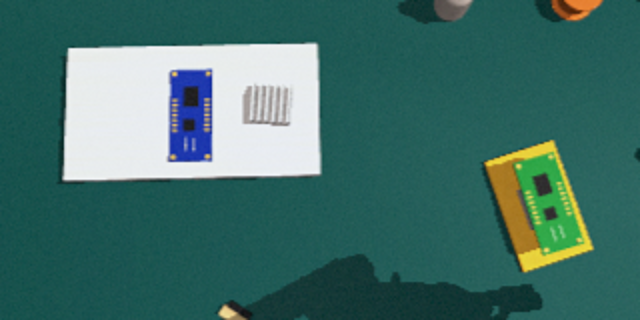

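The green board (crop (548,203)) lies flat on the block. Its centre is within about 2 mm of the block's, it is turned about 2.5°, and the blue board has not moved.

```bash
python3 -c "
from bench import ctrl
print(ctrl.hand_in())"
```

```text
the job is handed in; nothing more can be done
None
```

I slid the green board out over the plate's front edge, lifted it, and laid it flat on the inspection stand: about 2 mm off centre and 2.5° off line by the last camera check, blue board unmoved. I handed in at about 23 s; hand-in returned no verdict.

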